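Put the upper shelf back on the two-tier turntable

TASK

The two-tier turntable on the breakfast bar was taken apart for washing. Pick up its round upper shelf by the handle, turn it until all three of its holes line up with the studs on the turntable's posts, slide it fully home without forcing it so that it sits level on the posts, and let go. Leave the other things on the counter where they stand.

Things in the scene. Friction and masses are not known exactly. Their poses are not given: they have to be found in the camera images.
- shelf_grip (a point): The loose upper shelf (0.3 to 0.5 kg), lying flat: a round bamboo board with a steel edge rail and an upright steel bridge handle across its middle. This point is the centre of the handle's bar, on the shelf's axis, 55 mm above the board's underside. The bar is 82 mm long along this point's x, 14 mm wide (y), 14 mm high; legs 10 mm wide at x = +36 and -36 mm. z is up.
- shelf: The same shelf; origin at the centre of the board's underside, axes as for the grip point. Board 191 mm across, 12 mm thick; the rail's top is 28 mm above the underside. Three through holes 13 mm in diameter lie 70 mm from the axis, one on the +x axis, the others 120 degrees to either side, so a third of a turn makes no difference. The board is closed everywhere else.
- carousel: The turntable. Origin on its turning axis at counter height, z up; its rubber foot is fixed. On the foot turns a round bamboo lower tray 250 mm across (rail top 45 mm high) with three upright chrome posts 18 mm in diameter, 70 mm from the axis, 120 degrees apart. The tray may stand turned to any angle, and this pose does NOT tell which: the studs must be seen or felt for.
- stud_tips (a point): Point on the turntable's axis level with the tips of its three studs, 154 mm above the counter. A stud 10 mm in diameter rises 24 mm from the top of each post; its upper 12 mm are a cone down to 4 mm. The tray's bearing is stiff: it takes about 0.5 N m (7 N at the studs), so a shelf lying on the tips by its own weight can be turned over them; one pressed hard drags the tray round.
- post_shoulders (a point): Point on the turntable's axis level with the flat shoulders on top of the three posts, round the studs' feet, 130 mm above the counter. Fully home, the shelf's underside rests on all three shoulders, the centre of its handle is 185 mm above the counter, and the studs stand 12 mm out of the board. The angle of this point does not tell where the studs are.
- canister_mid (a point): Bystander: open white plastic canister 110 mm across and 150 mm high with a chrome spring clip on its rim (180 mm high there); point on its axis 75 mm above the counter.
- mason_jar_mid (a point): Bystander: glass mason jar with a steel twist cap, 82 mm across, 134 mm high; point on its axis half-way up.
- butter_dish_mid (a point): Bystander: lidded white ceramic butter dish 100 x 190 mm (long side along its y axis), 82 mm high with its knob; point on its middle axis 35 mm above the counter.
- spoon_rest_mid (a point): Bystander: bamboo spoon rest, a round dish 96 mm across and 16 mm high with a handle that reaches 155 mm out from the dish's centre along +y; point at the dish's centre, 8 mm above the counter.

How it is judged:
By the outcome, as a careful person would: the job done as asked, in the order asked, and still so for the second after the job is handed in, with the robot touching nothing.
It also fails if it takes over 56 s, if anything falls off the work surface, if the arm or the gripper's body presses on something with over 40 N, if the wrist force passes 120 N, or if a joint passes its speed limit or range.

ROBOT

A 7-joint arm with a two-finger parallel gripper is mounted at the origin on the work surface. World frame = base frame: x ahead of the robot, y to its left, z up, the work surface at z = 0. Lengths are in m, angles in rad, forces in N, time in s.
With the tool pointing down it reaches from about 0.425 to 0.875 m from the base axis. Payload 4.7 kg.
Tool frame: the origin (TCP) lies at the very end of the fingers, on their centre line; the grasp point (between the pads) lies 19 mm behind it; z points along the fingers, y is the line along which they close (so a half turn about z gives the same grasp; the last joint's range is limited). The gripper opens to 85 mm and grips with 20 to 120 N. Pads are 22 mm wide; open, the fingers measure 114 mm over their backs; the gripper's body (76 mm by 85 mm) begins 54 mm behind the grasp point. The pads swing forward as they close: fully open they stand 13 mm farther back than shut.
Start: joints at [1.227, 0.321, -0.07, 1.45, 0.023, 1.371, -0.057], TCP at [0.228, -0.609, 0.231] pointing down, gripper open.
Joint ranges: [-2.86, 2.86], [-0.3, 2.09], [-1.38, 1.24], [0.06, 2.45], [-1.56, 4.7], [0.09, 2.05], [-2.69, 2.69]. Speed limits (rad/s): [2.57, 2.57, 3.14, 3.14, 3.14, 3.14, 3.14].

INTERFACE

Orientations are given as a unit quaternion [w, x, y, z].
In Python, from station import r gives the robot as it stands. The module is installed in compiled form; this text tells all that it offers.
- The arm moves only by the tool apply_moves, never from a script. Its argument "series" is text: rows parted by semicolons, each of 7 numbers parted by spaces: the turn, a rotation vector about the tool's x, y, z in degrees, then the shift along the tool's x, y, z in mm, then the finger opening in mm, from 0 to 85.4. A call has 1 to 8 rows; each row is the pose to reach, as a shift and turn from the pose commanded when the call began, along the tool's axes at that moment; what a row does not reach only later rows make up. A row lasts 1/10 s, in which the tool goes at most 50 mm and 8.59 degrees, less where a joint would pass 70% of its speed; a pose out of reach is approached as far as the arm can. A call with a gripper value outside its range is refused whole. The fingers move at their own pace and stop on an object; the grip force is fixed at half the most. Time passes only in rows, so rows that repeat a pose let the fingers close. It gives the time, the measured TCP pose, the force, the opening and the grip force at its end, in the units of the state.
- r.observe(): the state, without advancing time (a new reading comes with each control period).
- r.camera(name): name is "side" or "top"; returns a dict with "image" (420x560x3 uint8, blue, green, red), "z_map" (420x560 float32, m along the optical axis (not along the pixel's ray), 0 where there is no reading), "vertical_fov" (degrees; the focal length in pixels is half the picture's height over the tangent of half this angle, whatever the lens; pixels are square), "cx", "cy" (the principal point, pixels), "pose" (4x4, takes a point from camera to world coordinates). Camera axes: x right, y down, z forward; pixel columns grow to the right and rows downward; lengths in m; the calibration is good to about 2 mm. A picture is of the moment at which its call begins.
- r.close_job(): hands the job in; it is judged then, once.
Trained networks look in the newest picture that a camera, given by its name, has taken for a name from the list of things; names that differ only in an ending like _2 or _b are one class to them, and where a whole thing is asked for, a point or a joint stands for the part that bears it (a point fixed in the world has none). Each returns a list of dicts, best first, with "p" (0 to 1); they miss things now and then, are a little off and sometimes report something else, mostly with a low value. They report only what shows in the picture. A call takes as long as a camera call.
- r.spot_in(camera, label): "bbox" ([left, top, right, bottom] as shares, 0 to 1, of the picture: columns of its width, rows of its height, round what is visible of it).
- r.masks_of(camera, label): "region" (420x560 bool, what is visible of it) and "bbox" ([left, top, right, bottom] as shares, 0 to 1, of the picture: columns of its width, rows of its height, round what is visible of it).
- r.place_of(camera, label): "location" ([column, row] as shares, 0 to 1, of the picture: columns of its width, rows of its height: a listed point, or the origin of a listed thing).
The state is a dict: "time": time; "q": joint angles; "qd": joint speeds; "effort": joint torques, N m; "ee_pos": TCP position; "eef_rot": TCP orientation; "force": force on the tool from outside, world axes, zero at the start; "wrist_torque": the same for the moment, N m; "width": finger opening in m; "grip_force": force on a finger pad.
Only numpy, scipy, OpenCV 4.12 (cv2) and the standard library are available. Lean on these libraries where they do the work, as an engineer would, in place of code of your own. Each camera call takes 0.05 s, during which the arm holds its last target. There are 200 camera calls.

## Working session

There is one attempt and no reset: what is moved stays moved. The work goes in short steps, Python scripts to look and compute and a tool call to move; the robot and the scene stay as the last step left them, time stands still between calls to the robot, and variables do not carry over. Pictures are saved under pics/ and viewed, at most 10 in all, crops included, and the job is handed in when it is done.

Besides the shell and the picture viewer there is one more tool, called after "Request:" as a command line: name --argument value ..., lists and objects as JSON in quotes. apply_moves: Moves the arm, as the interface text tells. Its arguments: {"type":"object","properties":{"series":{"type":"string"}},"required":["series"]}

```bash
mkdir -p pics; cat > h.py <<'E'
import numpy as np, cv2
from station import r
from scipy.spatial.transform import Rotation as R
def f(c): return c["image"].shape[0]/2/np.tan(np.radians(c["vertical_fov"])/2)
def cloud(c):
    z=c["z_map"]; v,u=np.mgrid[:z.shape[0],:z.shape[1]]
    p=np.stack([(u-c["cx"])*z/f(c),(v-c["cy"])*z/f(c),z],-1)
    w=p@c["pose"][:3,:3].T+c["pose"][:3,3]; w[z<=0]=np.nan; return w
def ray(c,u,v,h):
    d=c["pose"][:3,:3]@np.array([(u-c["cx"])/f(c),(v-c["cy"])/f(c),1]);o=c["pose"][:3,3]
    return o+d*(h-o[2])/d[2]
def proj(c,p):
    q=(np.asarray(p)-c["pose"][:3,3])@c["pose"][:3,:3]; return q[...,0]/q[...,2]*f(c)+c["cx"],q[...,1]/q[...,2]*f(c)+c["cy"]
E
python3 - <<'E'
from h import *
np.set_printoptions(precision=4,suppress=True)
print(r.observe())
for n in ["top","side"]:
    c=r.camera(n); cv2.imwrite(f"pics/{n}0.png",c["image"]); print(n,c["vertical_fov"],c["pose"])
    for l,h in [("shelf_grip",.055),("shelf",0),("carousel",0),("stud_tips",.154),("post_shoulders",.13),("canister_mid",.075),("mason_jar_mid",.067),("butter_dish_mid",.035),("spoon_rest_mid",.008)]:
        for d in r.place_of(n,l)[:1]:
            u,v=d["location"][0]*560,d["location"][1]*420
            print(l,round(d["p"],2),round(u),round(v),ray(c,u,v,h))
E
```

```text
{'time': 0.0, 'q': array([ 1.2271,  0.3219, -0.0701,  1.4517,  0.0226,  1.3707, -0.0569]), 'qd': array([ 0.0001,  0.0009, -0.0005,  0.0015,  0.0001, -0.0012,  0.0001]), 'effort': array([  0.0001, -49.3581,  -0.3822, -31.4332,   0.013 ,   0.0115,
        -0.    ]), 'ee_pos': array([ 0.2274, -0.6084,  0.2302]), 'eef_rot': array([-0.0009,  0.984 ,  0.1779, -0.0002]), 'force': array([ 0.0283,  0.1608, -0.6636]), 'wrist_torque': array([-0.0031,  0.0274, -0.0125]), 'grip_force': 0.0, 'width': 0.08541317042445618}
top 48.93194644251944 [[ 0.0057 -0.9903  0.1387  0.4359]
 [-0.9998 -0.0033  0.0173 -0.011 ]
 [-0.0167 -0.1388 -0.9902  1.5371]
 [ 0.      0.      0.      1.    ]]
shelf_grip 0.82 352 248 [ 0.5213 -0.2349  0.055 ]
carousel 0.82 228 260 [0.483  0.1675 0.    ]
stud_tips 0.63 217 258 [0.4832 0.1821 0.154 ]
post_shoulders 0.62 216 263 [0.4694 0.1873 0.13  ]
canister_mid 0.62 228 261 [0.4782 0.1586 0.075 ]
mason_jar_mid 0.59 438 240 [ 0.5471 -0.5054  0.067 ]
butter_dish_mid 0.88 278 173 [0.7683 0.0012 0.035 ]
spoon_rest_mid 0.72 355 177 [ 0.7615 -0.2573  0.008 ]
side 57.25564417793808 [[-0.8627 -0.3691  0.3458  0.1764]
 [-0.5054  0.603  -0.6173  0.7726]
 [ 0.0193 -0.7073 -0.7067  1.0166]
 [ 0.      0.      0.      1.    ]]
shelf_grip 0.93 329 194 [ 0.5125 -0.2388  0.055 ]
shelf 0.66 327 206 [ 0.5119 -0.2324  0.    ]
carousel 0.75 277 286 [0.4914 0.1757 0.    ]
stud_tips 0.91 283 259 [0.4757 0.1812 0.154 ]
post_shoulders 0.7 279 261 [0.4888 0.1743 0.13  ]
canister_mid 0.57 194 378 [0.5096 0.5452 0.075 ]
mason_jar_mid 0.64 351 147 [ 0.5502 -0.5382  0.067 ]
butter_dish_mid 0.58 235 208 [ 0.7772 -0.012   0.035 ]
spoon_rest_mid 0.85 270 176 [ 0.7754 -0.2588  0.008 ]
```

View pics/top0.png

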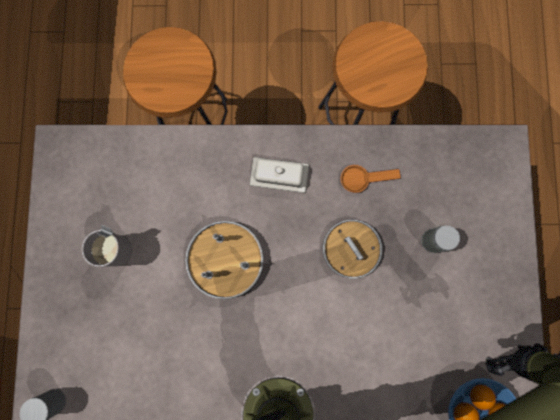

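View pics/side0.png

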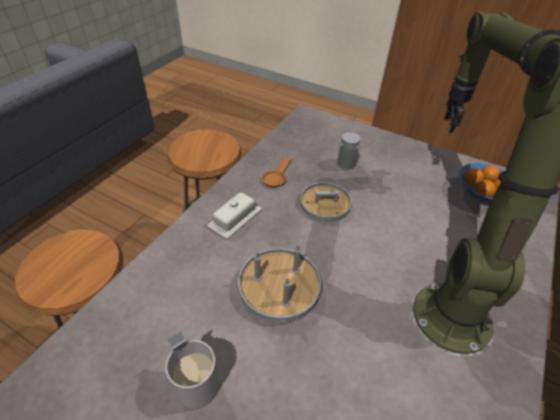

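The top picture shows the shelf at about (352,248), with its handle running from (346,237) to (360,257). The turntable is at (225,260) with posts near (217,237), (245,266) and (207,273). The side picture agrees with this. Next I'll refine both with depth.

```bash
python3 - <<'E'
from h import *
np.set_printoptions(precision=4,suppress=True)
T={}
for n in ["top","side"]:
    c=r.camera(n); w=cloud(c)
    ok=np.isfinite(w).all(-1)
    def sel(cx,cy,rad,lo,hi): return ok&(np.hypot(w[...,0]-cx,w[...,1]-cy)<rad)&(w[...,2]>lo)&(w[...,2]<hi)
    cnt=w[ok&(abs(w[...,2])<.02)]; print(n,"counter z",np.median(cnt[:,2]))
    # handle
    p=w[sel(.517,-.237,.06,.045,.075)]; m=p[:,:2].mean(0); 
    if len(p)>5:
        mi,(a,b),an=cv2.minAreaRect(p[:,:2].astype(np.float32)); u,s,vt=np.linalg.svd(p[:,:2]-m)
        print("handle",len(p),m,np.median(p[:,2]),mi,a,b,"ang",np.degrees(np.arctan2(vt[0,1],vt[0,0]))%180)
    # rail circle
    p=w[sel(.517,-.237,.12,.018,.036)]; d=np.hypot(*(p[:,:2]-[.517,-.237]).T); p=p[d>.085]
    A=np.c_[2*p[:,:2],np.ones(len(p))]; x=np.linalg.lstsq(A,(p[:,:2]**2).sum(1),rcond=None)[0]; print("shelf rail",x[:2],np.sqrt(x[2]+x[0]**2+x[1]**2))
    p=w[sel(.48,.175,.15,.032,.055)]; d=np.hypot(*(p[:,:2]-[.48,.175]).T); p=p[d>.105]
    A=np.c_[2*p[:,:2],np.ones(len(p))]; x=np.linalg.lstsq(A,(p[:,:2]**2).sum(1),rcond=None)[0]; print("tray rail",x[:2],np.sqrt(x[2]+x[0]**2+x[1]**2))
    m=sel(x[0],x[1],.1,.07,.165).astype(np.uint8); k,lab,st,ce=cv2.connectedComponentsWithStats(m)
    for i in range(1,k):
        if st[i,4]>3:
            q=w[lab==i]; t=q[q[:,2]>.11][:,:2]; mm=q[:,:2].mean(0)
            print("post",st[i,4],mm,t.mean(0) if len(t) else None,q[:,2].max(),"ang",np.degrees(np.arctan2(*(mm-x[:2])[::-1])))
    # dark board pixels -> holes
    g=c["image"].max(-1)
    u,v=proj(c,[.517,-.237,.012]); crop=c["image"][int(v)-45:int(v)+45,int(u)-45:int(u)+45]; T[n]=cv2.resize(crop,(390,390),interpolation=cv2.INTER_CUBIC)
    u,v=proj(c,[.48,.175,.13]); crop=c["image"][int(v)-45:int(v)+45,int(u)-45:int(u)+45]; T[n]=np.hstack([T[n],cv2.resize(crop,(390,390),interpolation=cv2.INTER_CUBIC)])
    print("crop origins",proj(c,[.517,-.237,.012]),proj(c,[.48,.175,.13]))
cv2.imwrite("pics/crop_top.png",T["top"])
E
```

```text
top counter z 0.0001603869085915477
handle 125 [ 0.5213 -0.2383] 0.061280458848419705 (0.5219355821609497, -0.2387038767337799) 0.0809938833117485 0.014165163040161133 ang 32.98626524921849
shelf rail [ 0.5218 -0.2384] 0.09266830718266592
tray rail [0.4832 0.1764] 0.11843654736256704
post 41 [0.551  0.1917] [0.5516 0.1925] 0.15742999807748115 ang 12.672367038133695
post 34 [0.4651 0.1074] [0.465  0.1083] 0.15563069211360503 ang -104.66320386409969
post 39 [0.4361 0.2237] [0.4357 0.2251] 0.1578191375922373 ang 134.9629366187546
crop origins (np.float64(350.4933925154495), np.float64(249.93480202453577)) (np.float64(220.50109534381454), np.float64(259.44151761526297))
side counter z -0.0002470237661447161
handle 117 [ 0.5193 -0.235 ] 0.05894383951707116 (0.5194700956344604, -0.23746149241924286) 0.08263731002807617 0.021554071456193924 ang 32.909845743774724
shelf rail [ 0.5192 -0.237 ] 0.09278869207375125
tray rail [0.4818 0.1787] 0.12050131765542482
post 102 [0.4617 0.1154] [0.4619 0.1142] 0.15456231548310262 ang -107.67168151562782
post 105 [0.5478 0.1993] [0.5483 0.1982] 0.15274884086461604 ang 17.39085692270687
post 109 [0.4318 0.2328] [0.4327 0.2316] 0.15619614012272331 ang 132.78647451871544
crop origins (np.float64(326.24257384448435), np.float64(202.00912082398472)) (np.float64(282.0394927753747), np.float64(262.43950168160933))
```

View pics/crop_top.png

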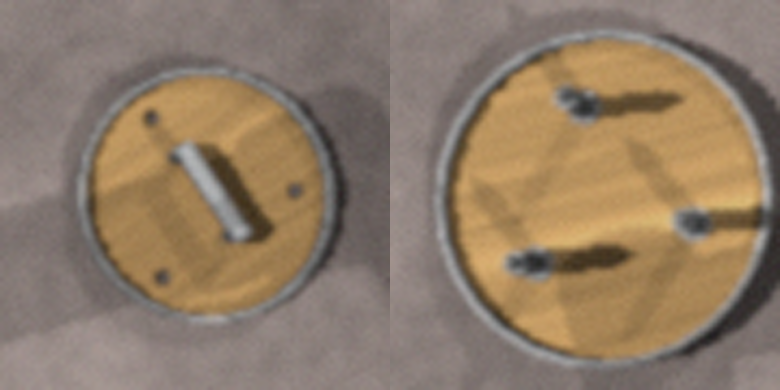

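The upper-left hole lies on the bar's line, so the shelf yaw is 33°. The post triangle has a phase of 14.2° and its centre is near (0.484, 0.177). I'll go above the handle now.

Request:
apply_moves --series "0 0 -1.5 30 -18 0 85; 0 0 -3 65 -40 0 85; 0 0 -4.5 105 -64 5 85; 0 0 -6 145 -88 10 85; 0 0 -7.5 185 -112 15 85; 0 0 -9 225 -136 20 85; 0 0 -10.5 265 -161 30 85; 0 0 -12.5 305 -185 40 85"

```text
time: 1.9
ee_pos: [0.4496, -0.3273, 0.1915]
eef_rot: [0.001, 0.959, 0.285, 0.0]
force: [-0.4, -0.5, -0.6]
width: 0.0848
grip_force: 0.0
```

```bash
cat >> h.py <<'E'
def go(pos,yaw,base=None):
    """turn about tool z (deg) and tool shift (mm) from the present pose to reach pos, tool x at yaw"""
    s=r.observe(); q=s["eef_rot"]; M=R.from_quat([q[1],q[2],q[3],q[0]])
    G=R.from_matrix(np.array([[np.cos(yaw),np.sin(yaw),0],[np.sin(yaw),-np.cos(yaw),0],[0,0,-1]]))
    print("t",round(s["time"],2),"pos",s["ee_pos"].round(4),"F",s["force"].round(1),"turn",np.degrees((M.inv()*G).as_rotvec()).round(2),"shift",(M.inv().apply(np.array(pos)-s["ee_pos"])*1000).round(1),"w",round(s["width"]*1e3,1),"gf",round(s["grip_force"],1),"q7",s["q"][6].round(2))
E
python3 -c "
from h import *
go([.5207,-.238,.10],np.radians(33))"
```

```text
t 1.9 pos [ 0.4496 -0.3273  0.1915] F [-0.4 -0.5 -0.6] turn [ 0.08 -0.01  0.07] shift [108.3 -36.1  91.5] w 84.8 gf 0.0 q7 -0.46
```

Request:
apply_moves --series "0 0 0 27 -9 15 85; 0 0 0 54 -18 35 85; 0 0 0 81 -27 60 85; 0 0 0 108 -36 80 85; 0 0 0 108 -36 92 85; 0 0 0 108 -36 92 85"

```text
time: 2.5
ee_pos: [0.5184, -0.2387, 0.0974]
eef_rot: [-0.001, 0.959, 0.285, -0.001]
force: [-1.3, -0.6, 0.6]
width: 0.0849
grip_force: 0.0
```

```bash
python3 -c "
from h import *
go([.5207,-.238,.036],np.radians(33))"
```

```text
t 2.5 pos [ 0.5184 -0.2387  0.0974] F [-1.3 -0.6  0.6] turn [-0.18  0.12  0.11] shift [ 2.4  0.9 61.4] w 84.9 gf 0.0 q7 -0.7
```

Request:
apply_moves --series "0 0 0 1 0.5 25 85; 0 0 0 2 1 50 85; 0 0 0 2 1 60 85; 0 0 0 2 1 60 85; 0 0 0 2 1 60 85"

```text
time: 3.0
ee_pos: [0.5221, -0.2405, 0.0405]
eef_rot: [0.001, 0.959, 0.284, 0.0]
force: [0.7, 0.3, -0.1]
width: 0.0848
grip_force: 0.0
```

```bash
python3 -c "
from h import *
go([.5207,-.238,.036],np.radians(33))"
```

```text
t 3.0 pos [ 0.5221 -0.2405  0.0405] F [ 0.7  0.3 -0.1] turn [ 0.09 -0.03 -0.06] shift [ 0.2 -2.9  4.5] w 84.8 gf 0.0 q7 -0.73
```

Request:
apply_moves --series "0 0 0 0 -2 3 85; 0 0 0 0 -2 3 0; 0 0 0 0 -2 3 0; 0 0 0 0 -2 3 0; 0 0 0 0 -2 3 0; 0 0 0 0 -2 3 0; 0 0 0 0 -2 3 0; 0 0 0 0 -2 3 0"

```text
time: 3.8
ee_pos: [0.5211, -0.2383, 0.0368]
eef_rot: [0.001, 0.959, 0.284, 0.0]
force: [0.7, -1.0, 2.8]
width: 0.0129
grip_force: 59.3
```

```bash
python3 -c "
from h import *
go([.5207,-.238,.036],np.radians(33))"
```

```text
t 3.8 pos [ 0.5211 -0.2383  0.0368] F [ 0.7 -1.   2.8] turn [ 0.07 -0.03 -0.01] shift [-0.2 -0.5  0.8] w 12.9 gf 59.3 q7 -0.73
```

Request:
apply_moves --series "0 0 0 0 0 -10 0; 0 0 0 0 0 -30 0; 0 0 0 0 0 -60 0; 0 0 0 0 0 -95 0; 0 0 0 0 0 -130 0; 0 0 0 0 0 -160 0; 0 0 0 0 0 -185 0; 0 0 0 0 0 -190 0"

```text
time: 4.6
ee_pos: [0.5216, -0.2378, 0.2292]
eef_rot: [0.001, 0.959, 0.284, 0.001]
force: [0.6, -0.9, -3.7]
width: 0.013
grip_force: 58.8
```

Request:
apply_moves --series "0 0 1 8 -16 0 0; 0 0 3 23 -44 0 0; 0 0 5 42 -79 0 0; 0 0 7 61 -115 0 0; 0 0 10 80 -151 0 0; 0 0 12 99 -187 0 0; 0 0 14 118 -223 0 0; 0 0 15 130 -246 0 0"

```text
time: 5.4
ee_pos: [0.4935, 0.0433, 0.2245]
eef_rot: [-0.001, 0.987, 0.158, -0.002]
force: [0.9, 0.8, -5.4]
width: 0.013
grip_force: 58.9
```

```bash
python3 -c "
from h import *
go([.484,.177,.225],np.radians(14.2))"
```

```text
t 5.4 pos [0.4935 0.0433 0.2245] F [ 0.9  0.8 -5.4] turn [-0.12  0.17  3.97] shift [  32.6 -130.    -0.3] w 13.0 gf 58.9 q7 -1.4
```

Request:
apply_moves --series "0 0 0.5 5 -20 0 0; 0 0 1.5 13 -52 0 0; 0 0 2.5 22 -87 0 0; 0 0 4 29 -115 0 0; 0 0 4 33 -130 0 0; 0 0 4 33 -130 0 0; 0 0 4 33 -130 0 0"

```text
time: 6.1
ee_pos: [0.486, 0.1723, 0.2248]
eef_rot: [0.001, 0.993, 0.122, -0.001]
force: [-0.2, -0.6, -4.1]
width: 0.0129
grip_force: 58.9
```

```bash
cat >> h.py <<'E'
def shelf(z,n="top",name=None,c0=(.484,.177)):
    c=r.camera(n); w=cloud(c); ok=np.isfinite(w).all(-1)
    d=np.hypot(w[...,0]-c0[0],w[...,1]-c0[1])
    p=w[ok&(d<.107)&(d>.083)&(abs(w[...,2]-z-.025)<.012)]
    A=np.c_[2*p[:,:2],np.ones(len(p))]; x=np.linalg.lstsq(A,(p[:,:2]**2).sum(1),rcond=None)[0]
    b=w[ok&(np.hypot(w[...,0]-x[0],w[...,1]-x[1])<.085)&(abs(w[...,2]-z-.012)<.012)]
    co=np.linalg.lstsq(np.c_[b[:,:2]-x[:2],np.ones(len(b))],b[:,2],rcond=None)[0] if len(b)>20 else None
    print(n,"rail centre",x[:2].round(4),"R",np.sqrt(x[2]+x[0]**2+x[1]**2).round(4),len(p),"board tilt deg,z",None if co is None else np.r_[np.degrees(co[:2]),co[2]].round(3))
    return c,w
def crop(c,p,name,h=45,s=390):
    u,v=proj(c,p); u,v=int(u),int(v); print(name,"origin",u-h,v-h,"scale",s/2/h)
    return cv2.resize(c["image"][v-h:v+h,u-h:u+h],(s,s),interpolation=cv2.INTER_CUBIC)
E
python3 - <<'E'
from h import *
go([.484,.177,.225],np.radians(14.2))
a=[]
for n in ["top","side"]:
    c,w=shelf(.188,n); a.append(crop(c,[.484,.177,.19],n))
cv2.imwrite("pics/over.png",np.hstack(a))
E
```

```text
t 6.1 pos [0.486  0.1723 0.2248] F [-0.2 -0.6 -4.1] turn [ 0.04  0.17 -0.17] shift [-0.8 -5.  -0.2] w 12.9 gf 58.9 q7 -1.76
top rail centre [0.4855 0.1728] R 0.0897 298 board tilt deg,z [-0.069 -0.236  0.2  ]
top origin 172 212 scale 4.333333333333333
side rail centre [0.484  0.1756] R 0.0922 697 board tilt deg,z [-0.098 -0.044  0.2  ]
side origin 236 204 scale 4.333333333333333
```

View pics/over.png

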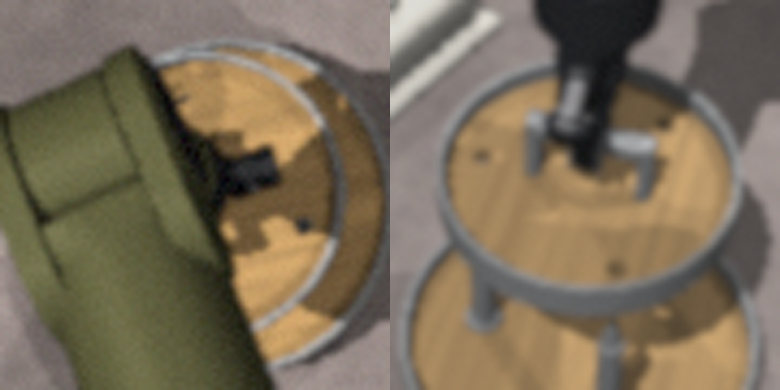

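The shelf is level over the turntable: in the side crop its holes are at about (482,157), (663,123) and (617,268), and the front stud is at (607,330). I'll correct the sideways offset and lower to just above the tips.

Request:
apply_moves --series "0 0 0 -0.5 -2 5 0; 0 0 0 -1 -4.7 15 0; 0 0 0 -1 -4.7 25 0; 0 0 0 -1 -4.7 28 0; 0 0 0 -1 -4.7 28 0; 0 0 0 -1 -4.7 28 0"

```text
time: 6.8
ee_pos: [0.4849, 0.1774, 0.1983]
eef_rot: [-0.0, 0.993, 0.122, 0.0]
force: [0.4, 0.0, -4.1]
width: 0.0125
grip_force: 58.9
```

```bash
python3 - <<'E'
from h import *
for i in range(2):
    go([.484,.1767,.190],np.radians(14.2))
    c,w=shelf(.160,"side")
c,w=shelf(.16,"top")
s=cv2.imread("pics/side0.png"); c0=dict(c)
c=r.camera("side")
im=[c["image"].copy(),s]
# predicted tips on start image / predicted holes now
C=np.array([.484,.1767]);
out=[]
for k,(img,h) in enumerate(zip(im,[.171,.154])):
    img=cv2.resize(img,None,fx=6,fy=6,interpolation=cv2.INTER_CUBIC)
    for a in [14.2,134.2,254.2]:
        p=np.r_[C+.07*np.array([np.cos(np.radians(a)),np.sin(np.radians(a))]),h]
        u,v=proj(c,p); cv2.drawMarker(img,(int(u*6+3),int(v*6+3)),(0,0,255),0,10,1)
    u,v=proj(c,[*C,h]); u=int(u*6);v=int(v*6); out.append(img[v-200:v+200,u-200:u+200])
cv2.imwrite("pics/cmp.png",np.hstack(out))
E
```

```text
t 6.8 pos [0.4849 0.1774 0.1983] F [ 0.4  0.  -4.1] turn [-0.  -0.  -0.2] shift [-1.   0.5  8.3] w 12.5 gf 58.9 q7 -1.79
side rail centre [0.4821 0.1806] R 0.0919 752 board tilt deg,z [0.073 0.15  0.173]
t 6.85 pos [0.485  0.1775 0.1986] F [ 0.5 -0.  -4.2] turn [ 0.   -0.03 -0.2 ] shift [-1.2  0.5  8.6] w 12.7 gf 58.9 q7 -1.79
side rail centre [0.4822 0.1809] R 0.0918 777 board tilt deg,z [0.025 0.216 0.173]
top rail centre [0.4844 0.177 ] R 0.0901 297 board tilt deg,z [ 0.207 -0.26   0.174]
```

View pics/cmp.png

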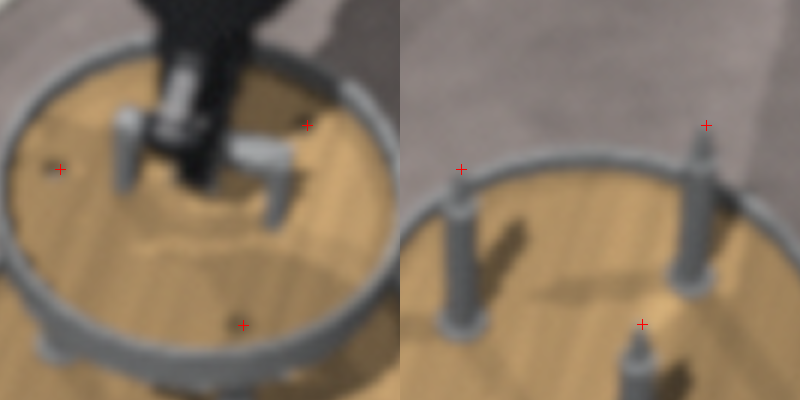

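Request:
apply_moves --series "0 0 0 -1.3 0.4 0 0; 0 0 0 -1.3 0.4 2 0; 0 0 0 -1.3 0.4 4 0; 0 0 0 -1.3 0.4 6 0; 0 0 0 -1.3 0.4 8 0; 0 0 0 -1.3 0.4 10 0; 0 0 0 -1.3 0.4 12 0; 0 0 0 -1.3 0.4 12 0"

```text
time: 7.8
ee_pos: [0.4834, 0.1767, 0.1859]
eef_rot: [0.0, 0.993, 0.122, -0.0]
force: [-0.0, -0.4, -4.6]
width: 0.0122
grip_force: 58.9
```

Request:
apply_moves --series "0 0 0 0 0 1.5 0; 0 0 0 0 0 3 0; 0 0 0 0 0 4.5 0; 0 0 0 0 0 6 0; 0 0 0 0 0 6 0"

```text
time: 8.3
ee_pos: [0.4834, 0.1766, 0.18]
eef_rot: [0.0, 0.993, 0.122, -0.0]
force: [0.1, 0.2, -5.6]
width: 0.0131
grip_force: 58.9
```

Request:
apply_moves --series "0 0 0 0 0 1 0; 0 0 0 0 0 2 0; 0 0 0 0 0 3 0; 0 0 0 0 0 4 0; 0 0 0 0 0 5 0; 0 0 0 0 0 5 0"

```text
time: 8.9
ee_pos: [0.4835, 0.1767, 0.1751]
eef_rot: [0.0, 0.993, 0.122, -0.0]
force: [0.1, -0.3, -3.0]
width: 0.0127
grip_force: 58.9
```

```bash
python3 -c "
from h import *
go([.484,.1767,.167],np.radians(14.2)); print(r.observe()['wrist_torque'].round(2))"
```

```text
t 8.9 pos [0.4835 0.1767 0.1751] F [ 0.1 -0.3 -3. ] turn [ 0.01  0.01 -0.2 ] shift [0.4 0.1 8.1] w 12.7 gf 58.9 q7 -1.8
[ 0.01 -0.06  0.05]
```

Hardly any force so far, and the studs are well inside the holes. Continuing down to the shoulders.

Request:
apply_moves --series "0 0 0 0 0 1 0; 0 0 0 0 0 2 0; 0 0 0 0 0 3 0; 0 0 0 0 0 4 0; 0 0 0 0 0 5 0; 0 0 0 0 0 6 0; 0 0 0 0 0 6.5 0; 0 0 0 0 0 6.5 0"

```text
time: 9.7
ee_pos: [0.4835, 0.1767, 0.1687]
eef_rot: [0.0, 0.993, 0.122, -0.0]
force: [0.0, -0.8, -3.9]
width: 0.0127
grip_force: 58.9
```

```bash
python3 - <<'E'
from h import *
go([.484,.1767,.167],np.radians(14.2)); print(r.observe()['wrist_torque'].round(2))
c,w=shelf(.131,"side")
cv2.imwrite("pics/down.png",crop(c,[.484,.177,.14],"side",50,500))
E
```

```text
t 9.7 pos [0.4835 0.1767 0.1687] F [ 0.  -0.8 -3.9] turn [ 0.    0.01 -0.2 ] shift [0.4 0.1 1.7] w 12.7 gf 58.9 q7 -1.8
[-0.01 -0.01  0.  ]
side rail centre [0.4812 0.1798] R 0.092 668 board tilt deg,z [ 0.164 -0.024  0.144]
side origin 230 210 scale 5.0
```

View pics/down.png

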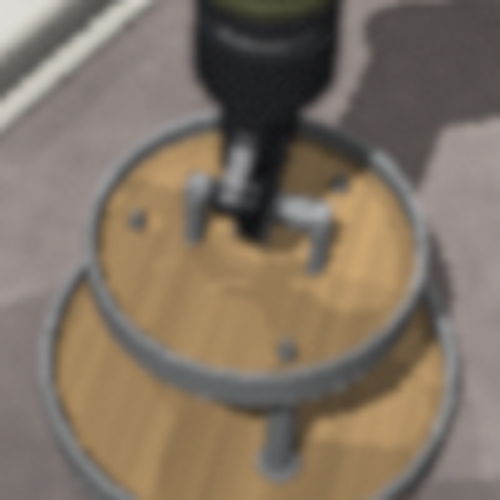

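The three studs show grey in the holes at (137,218), (340,185) and (288,350). The weight is still carried, with about 1.7 mm to go.

Request:
apply_moves --series "0 0 0 0 0 0.5 0; 0 0 0 0 0 1 0; 0 0 0 0 0 1.5 0; 0 0 0 0 0 1.5 0; 0 0 0 0 0 1.5 0"

```text
time: 10.25
ee_pos: [0.4836, 0.1767, 0.1673]
eef_rot: [0.0, 0.993, 0.122, -0.0]
force: [-0.6, 0.3, -4.2]
width: 0.013
grip_force: 58.9
```

Request:
apply_moves --series "0 0 0 0 0 0.4 0; 0 0 0 0 0 0.8 0; 0 0 0 0 0 1.2 0; 0 0 0 0 0 1.2 0; 0 0 0 0 0 1.2 0"

```text
time: 10.75
ee_pos: [0.4836, 0.1768, 0.1667]
eef_rot: [0.0, 0.993, 0.122, 0.0]
force: [-3.3, -1.9, 3.9]
width: 0.0132
grip_force: 60.1
```

Seated, with the shoulders taking the load. Releasing and withdrawing upward.

Request:
apply_moves --series "0 0 0 0 0 0 45; 0 0 0 0 0 0 45; 0 0 0 0 0 0 45; 0 0 0 0 0 0 45; 0 0 0 0 0 0 45; 0 0 0 0 0 0 45"

```text
time: 11.35
ee_pos: [0.4836, 0.1768, 0.166]
eef_rot: [-0.0, 0.993, 0.122, 0.0]
force: [0.1, -0.4, -0.1]
width: 0.0451
grip_force: 0.0
```

```bash
python3 - <<'E'
from h import *
go([.484,.1767,.167],np.radians(14.2))
c,w=shelf(.130,"side")
E
```

```text
t 11.35 pos [0.4836 0.1768 0.166 ] F [ 0.1 -0.4 -0.1] turn [-0.  -0.  -0.2] shift [ 0.3  0.2 -1. ] w 45.1 gf 0.0 q7 -1.8
side rail centre [0.4812 0.1798] R 0.0923 614 board tilt deg,z [0.028 0.014 0.142]
```

Request:
apply_moves --series "0 0 0 0 0 -10 45; 0 0 0 0 0 -30 45; 0 0 0 0 0 -60 45; 0 0 0 0 0 -90 45; 0 0 0 0 0 -120 45; 0 0 0 0 0 -140 45; 0 0 0 0 0 -140 45; 0 0 0 0 0 -140 45"

```text
time: 12.2
ee_pos: [0.4836, 0.1768, 0.3063]
eef_rot: [0.0, 0.993, 0.122, 0.0]
force: [0.1, -0.7, -0.1]
width: 0.0451
grip_force: 0.0
```

```bash
python3 - <<'E'
from h import *
go([.484,.1767,.167],np.radians(14.2))
c,w=shelf(.130,"side")
for a in [14.2,134.2,254.2,-46,74,194]:
    p=np.array([.482+.07*np.cos(np.radians(a)),.179+.07*np.sin(np.radians(a))])
    m=np.hypot(w[...,0]-p[0],w[...,1]-p[1])<.012
    print(a,np.nanmax(w[m][:,2]).round(4),np.nanmedian(w[m][:,2]).round(4))
cv2.imwrite("pics/end.png",c["image"])
E
```

```text
t 12.2 pos [0.4836 0.1768 0.3063] F [ 0.1 -0.7 -0.1] turn [ 0.02 -0.04 -0.2 ] shift [  0.2   0.2 139.3] w 45.1 gf 0.0 q7 -1.74
side rail centre [0.4814 0.1799] R 0.0924 700 board tilt deg,z [0.062 0.066 0.142]
14.2 0.1555 0.1421
134.2 0.1545 0.0767
254.2 0.1534 0.1412
-46 0.1461 0.1417
74 0.6661 0.1392
194 0.7159 0.708
```

View pics/end.png

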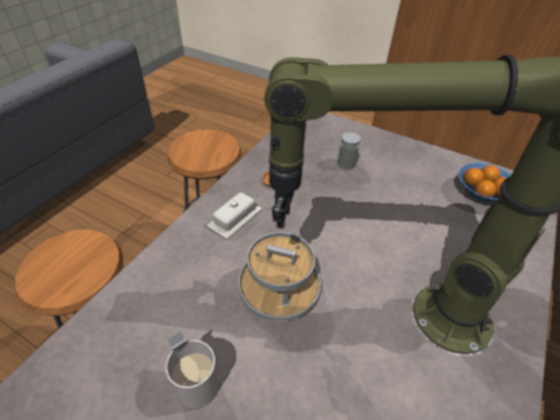

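The shelf sits level on the posts at about (282,258), with its board top at 0.142 m and three studs standing out to about 0.154 m. The gripper is clear and the other things are where they stood.

```bash
python3 -c "
from station import r
print(r.close_job())"
```

```text
the job is handed in; nothing more can be done
None
```

The upper shelf is seated level on all three posts and released, the other things on the counter were left alone, and the job was handed in at about 12 s; no verdict was returned.

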